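# Square up a casting mould's corner

## Task

Pick up the aluminium square with the orange grip, lay it flat on the white board inside the mould corner and press it firmly into the corner until one leg lies flush on the fixed rail and the other has pushed the leaning hinged rail out flush and square. Finish while still gripping the square and pressing it into the corner against both rails; do not let go. Leave the insert, the mallet, the timber offcut and the spray bottle where they are.

Things in the scene. Friction and masses are not known exactly. Their poses are not given: they have to be found in the camera images.
- square_grip (a point): Centre of the upright orange grip of the loose aluminium square: a block 20 mm thick, 40 wide, 52 tall, this point 42 mm above the square's underside, grip's top at 64. The 20 mm lies along the square's (+x, +y) diagonal, which points to its corner; the 40 mm across it. Axes are the square's, z up. Free all round the grip from 18 mm above the underside up.
- square_corner (a point): Where the square's two outer faces would meet, at the underside: +48, +48, -42 mm from the grip centre in the square's axes (the metal is notched 6 mm there). Same axes.
- square: The square (about 0.3 kg); origin at the underside below the grip centre, same axes. Two legs 150 mm long, 22 wide, 18 tall at a right angle: outer faces at x = +48 mm and at y = +48 mm, from there the legs run to y = -102 and x = -102 mm. The grip stands on a 12 mm high strut between them. Slides easily on the waxed mould (friction about 0.25).
- mould_corner (a point): Inside corner of the mould, on top of the white board (280 x 280 x 18 mm, fixed, top 18 mm above the bench, from -230 to +50 mm in x and y of this point). Rails are 45 mm tall, 40 thick. Fixed rail (mould_c1): inner face x = 0, from here to y = -210 mm. Hinged rail: 200 mm from here to -x, inner face y = 0 when square. Square seated: its corner here, its axes parallel to these.
- hinged_rail (a joint): Angle of the hinged plywood rail, rad: 0 square to the fixed rail, positive leans inward over the board (free end 200 mm x sin(angle) inside), limits -0.1 and 0.25; starts at 0.08 to 0.18. Turns about the vertical through the mould corner and stays where left: friction 0.25 N m, about 1.7 N at 150 mm out.
- insert_center (a point): Centre of a small white flanged insert standing loose on the mould board, 36 mm across, 14 mm tall, about 130 mm out from the corner in -x and -y. To be left alone.
- mallet_center (a point): Centre of the head of the rubber mallet lying on the bench (head 60 mm thick, 85 mm long; handle 12 mm in radius, 270 mm long, towards its -x). To be left alone.
- offcut_center (a point): Centre of a loose timber offcut 200 x 45 x 32 mm, long along its x. To be left alone.
- sprayer_center (a point): Centre of a blue spray bottle, 60 mm across, 150 mm tall, upright. To be left alone.
- rail_end (a point): Top inner edge of the hinged rail's free end, 200 mm from the hinge, 45 mm above the board; its x axis points along the rail to the hinge, y out of the mould.
There are look-alikes about, which are no part of the job. Of the things like the square, leave any that is black or purple; of the rest the larger one is meant.

How it is judged:
At the end, for the whole second after the job is handed in: Fingers hold the square (over 3 N); it lies flat (tilt under 0.04 rad, within 5 mm of the board), its corner within 3 mm of the mould's, parallel to the fixed rail within 0.02 rad, at rest, pressing on each rail with over 1 N; hinged rail square within 0.02 rad (contact force between square and mould_c1 above 1 N and contact force between square and hinged_rail above 1 N and contact force between the fingers and square above 3 N and value of joint hinged_rail between -0.02 and 0.02 rad and angle between the x axis of square_corner and the x axis of mould_corner, either way round below 0.02 rad and angle between square's own z axis and vertical below 0.04 rad and x of square_corner in the frame of mould_corner between -0.003 and 0.003 m and y of square_corner in the frame of mould_corner between -0.003 and 0.003 m and z of square_corner in the frame of mould_corner below 0.005 m and linear speed of square below 0.01 m/s); the arm keeps its last pose, push and grip.
It fails at once if the insert is knocked away (over 20 mm) (distance of insert_center from where it was at the start of the episode above 0.02 m).
It fails at once if the mallet is moved over 30 mm (distance of mallet_center from where it was at the start of the episode above 0.03 m).
It fails at once if the offcut is moved over 30 mm (distance of offcut_center from where it was at the start of the episode above 0.03 m).
It fails at once if the spray bottle is moved over 30 mm (distance of sprayer_center from where it was at the start of the episode above 0.03 m).
It also fails if it takes over 48 s, if anything falls off the work surface, if the arm or the gripper's body presses on something with over 40 N, if the wrist force passes 120 N, or if a joint passes its speed limit or range.

## Robot

A 6-joint arm with a two-finger parallel gripper is mounted at the origin on the work surface. World frame = base frame: x ahead of the robot, y to its left, z up, the work surface at z = 0. Lengths are in m, angles in rad, forces in N, time in s.
With the tool pointing down it reaches from about 0.375 to 0.75 m from the base axis. Payload 9 kg.
Tool frame: the origin (TCP) lies between the finger pads; the fingertips stand tcp_to_tips ahead of it and the grasp point (between the pads) lies 2 mm behind it (tcp_to_tips is the distance from the TCP to the fingertips, in m); y points along the fingers, x is the direction in which the jaws open and shut, and the axes are right-handed (so a half turn about y gives the same grasp; the last joint's range is limited). The gripper opens to 85 mm and grips with 20 to 120 N. Pads are 22 mm wide; open, the fingers measure 114 mm over their backs; the gripper's body (76 mm by 85 mm) begins 54 mm behind the grasp point. The pads swing forward as they close: fully open they stand 13 mm farther back than shut.
Start: joints at [1.016, 0.104, 0.097, 1.564, 0, 1.353], TCP at [0.198, 0.566, 0.248] pointing down, gripper open.
Joint ranges: [-2.99, 2.99], [-0.84, 1.86], [-1.1, 1.16], [-1.84, 2.11], [-1.51, 1.56], [-3.14, 3.14]. Speed limits (rad/s): [2.22, 2.22, 2.57, 3.14, 3.14, 3.14].

## Interface

Orientations are given as a 3x3 rotation matrix whose columns are the frame's x, y, z axes.
In Python, from cell import * gives the robot as it stands.
- The arm moves only by the tool step_arm, never from a script. Its argument "commands" is a list that holds one entry, the list of rows, each a list of 7 numbers: the gripper command: -1 is fully open, 1 is shut, values between are in proportion, then the shift along the tool's x, y, z normalised to -1 to 1, where 1 is 0.2 m, then the turn, a rotation vector about the tool's x, y, z normalised to -1 to 1, where 1 is 30 degrees. A call has 1 to 10 rows; each row shifts and turns the commanded pose from where the row before left it, along the tool's axes as they then stand; what a row does not reach is not made up. A row lasts 1/12 s, in which the tool goes at most 41.7 mm and 7.16 degrees, less where a joint would pass 70% of its speed; a pose out of reach is approached as far as the arm can. A call with a number of a shift or a turn outside -1 to 1 is refused whole. A call with a gripper value outside its range is refused whole. The fingers move at their own pace and stop on an object; the grip force is fixed at half the most. Time passes only in rows, so rows that do not move let the fingers close. It gives the time, the measured TCP pose, the force and the opening at its end, in the units of the state.
- state(): the state, without advancing time (a new reading comes with each control period).
- get_image(name): name is "scene" or "top" or "wrist"; returns the picture (420x560x3 uint8, red, green, blue); there is no depth.
- get_calibration(name): a dict with "K" (3x3 intrinsics, pixels), "cam_to_world" (4x4, takes a point from camera to world coordinates). Camera axes: x right, y down, z forward; pixel columns grow to the right and rows downward; lengths in m; the calibration is good to about 2 mm. The wrist camera is an equidistant fisheye: a pixel r from the principal point sees the ray r / f radians off the axis. A picture is of the moment at which its call begins: read the wrist's pose just before it. get_calibration takes no time and is no camera call; for the wrist camera it gives the pose at the moment of the call.
- job_done(): hands the job in, once; it reports no verdict.
The state is a dict: "time": time; "joint_pos": joint angles; "qd": joint speeds; "tau": joint torques, N m; "tcp_pos": TCP position; "orientation": TCP orientation; "ft_force": force on the tool from outside, world axes, zero at the start; "ft_torque": the same for the moment, N m; "opening": finger opening in m.
Only numpy, scipy, OpenCV 4.12 (cv2) and the standard library are available. Lean on these libraries where they do the work, as an engineer would, in place of code of your own. Each camera call takes 0.05 s, during which the arm holds its last target. There are 200 camera calls.

## Working session

There is one attempt and no reset: what is moved stays moved. The work goes in short steps, Python scripts to look and compute and a tool call to move; the robot and the scene stay as the last step left them, time stands still between calls to the robot, and variables do not carry over. Pictures are saved under pics/ and viewed, about 8 in all and at most 12, crops included, and the job is handed in when it is done.

Besides the shell and the picture viewer there is one more tool, called after "Emit:" as name(argument=value, ...) on one line, values as JSON. step_arm: Moves the arm, as the interface text tells. Scaled input: -1 to 1 covers 0.2 m each way for a shift and 30 degrees each way for a turn. Its arguments: {"type":"object","properties":{"commands":{"type":"array","items":{"type":"array","items":{"type":"array","items":{"type":"number"}}}}},"required":["commands"]}

```bash
mkdir -p pics; python3 - <<'E'
from cell import *
import cv2,numpy as np
s=state();print(s['time'],s['tcp_pos'],s['orientation'],s['opening']); print({k:v for k,v in globals().items() if k=='tcp_to_tips'})
for n in("scene","top","wrist"):
    c=get_calibration(n);print(n,np.round(c["K"],1).tolist(),np.round(c["cam_to_world"],3).tolist())
    cv2.imwrite(f"pics/{n}0.png",get_image(n)[:,:,::-1])
E
ls
```

```text
0.0 [0.19810922 0.56601747 0.24750723] [[ 3.30481698e-01 -7.19611915e-04 -9.43812126e-01]
 [ 9.43811461e-01 -1.15904768e-03  3.30482349e-01]
 [-1.33174229e-03 -9.99999069e-01  2.96133926e-04]] 0.08561488439643344
{'tcp_to_tips': 0.017}
scene [[410.4, 0.0, 281.5], [0.0, 410.4, 207.6], [0.0, 0.0, 1.0]] [[0.886, 0.363, -0.29, 0.973], [0.464, -0.707, 0.533, -0.653], [-0.011, -0.606, -0.795, 1.083], [0.0, 0.0, 0.0, 1.0]]
top [[403.3, 0.0, 282.4], [0.0, 403.3, 211.1], [0.0, 0.0, 1.0]] [[0.022, -0.997, 0.07, 0.504], [-1.0, -0.022, -0.005, 0.023], [0.007, -0.07, -0.998, 1.51], [0.0, 0.0, 0.0, 1.0]]
wrist [[325.2, 0.0, 281.0], [0.0, 325.2, 209.6], [0.0, 0.0, 1.0]] [[0.331, 0.903, 0.276, 0.128], [0.944, -0.316, -0.098, 0.591], [-0.001, 0.292, -0.956, 0.373], [0.0, 0.0, 0.0, 1.0]]
pics
```

View pics/top0.png

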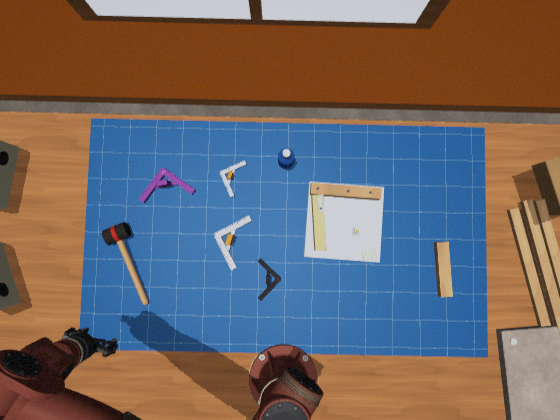

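View pics/scene0.png

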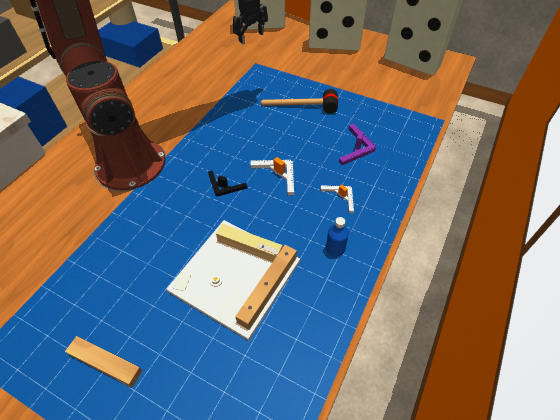

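The top view shows the target white square with its corner at about (214,235), its orange grip at (230,240) and its legs ending near (250,218) and (233,268). The mould corner is at about (313,190). The brown fixed rail runs right along the top, and the pale hinged rail runs down and leans inward. The smaller white square at (232,178) and the black and purple ones are look-alikes. The scene view agrees.

```bash
cat > h.py <<'E'
from cell import *
import cv2,numpy as np
def ray(n,px,c=None):
    c=c or get_calibration(n);K=np.array(c["K"]);T=np.array(c["cam_to_world"])
    x=(px[0]-K[0,2])/K[0,0];y=(px[1]-K[1,2])/K[1,1]
    if n=="wrist":
        r=np.hypot(x,y);k=np.sin(r)/r if r>1e-9 else 1;d=np.array([x*k,y*k,np.cos(r)])
    else: d=np.array([x,y,1.])
    d=T[:3,:3]@d;return T[:3,3],d/np.linalg.norm(d)
def onz(n,px,z,c=None):
    o,d=ray(n,px,c);return o+d*(z-o[2])/d[2]
def tri(rs):
    A=sum(np.eye(3)-np.outer(d,d) for o,d in rs);b=sum((np.eye(3)-np.outer(d,d))@o for o,d in rs)
    p=np.linalg.solve(A,b);return p,[np.linalg.norm(np.cross(p-o,d)) for o,d in rs]
def blobs(im,lo,hi,amin):
    m=cv2.inRange(cv2.cvtColor(im,cv2.COLOR_BGR2HSV),lo,hi)
    n,l,st,ce=cv2.connectedComponentsWithStats(m)
    return m,[(ce[i],st[i]) for i in range(1,n) if st[i,4]>=amin]
E
python3 - <<'E'
from h import *
R={}
for n,box in(("top",(210,215,270,275)),("scene",(245,145,305,200))):
    im=cv2.imread(f"pics/{n}0.png");x0,y0,x1,y1=box
    m,b=blobs(im[y0:y1,x0:x1],(5,180,120),(22,255,255),8)
    for ce,st in b: print(n,ce+[x0,y0],st)
    b=max(b,key=lambda t:t[1][4]);R[n]=ray(n,b[0]+[x0,y0])
p,e=tri(R.values());print("grip",p,e)
a={k:onz("top",v,z)for k,v,z in(("sqcorner",(214,235),.018),("legA",(250,218),.018),("legB",(233,268),.018),("fixL",(312,184),.063),("fixR",(383,188),.063))}
for k,v in a.items():print(k,v)
im=cv2.imread("pics/top0.png");cv2.imwrite("pics/t2.png",np.hstack([cv2.resize(im[205:280,200:265],None,fx=6,fy=6),cv2.resize(im[175:250,300:365],None,fx=6,fy=6)]))
E
```

```text
top [231. 239.] [20 20  3  9  9]
scene [278.86713287 165.44055944] [ 29  12  11  18 143]
grip [0.5018747  0.19936312 0.04585552] [np.float64(0.00010338053230296954), np.float64(0.00010338053230320323)]
sqcorner [0.51509799 0.26578296 0.018     ]
legA [0.58084382 0.13476326 0.018     ]
legB [0.39576825 0.19205348 0.018     ]
fixL [ 0.70659422 -0.08929948  0.063     ]
fixR [ 0.69788138 -0.34654266  0.063     ]
```

View pics/t2.png

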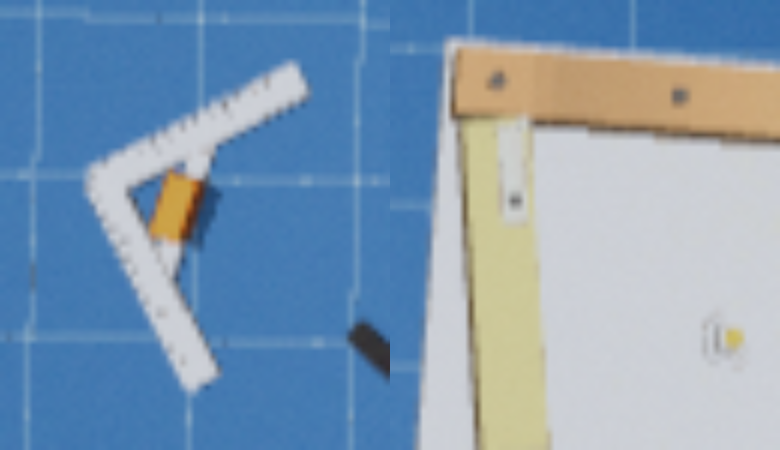

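Emit:
step_arm(commands=[[[-1,-0.1,0.02,-0.17,0,0,0],[-1,-0.1,0.02,-0.17,0,0,0],[-1,-0.1,0.02,-0.17,0,0,0],[-1,-0.1,0.02,-0.17,0,0,0],[-1,-0.1,0.02,-0.17,0,0,0],[-1,-0.1,0.02,-0.17,0,0,0],[-1,-0.1,0.02,-0.17,0,0,0],[-1,-0.1,0.02,-0.17,0,0,0],[-1,-0.1,0.02,-0.17,0,0,0],[-1,-0.1,0.02,-0.17,0,0,0]]])

```text
time: 0.98
tcp_pos: [0.4539, 0.2635, 0.2081]
orientation: [[0.33, 0.0, -0.944], [0.944, 0.0, 0.33], [0.0, -1.0, -0.0]]
ft_force: [0.4, 1.2, 0.4]
opening: 0.0857
```

Emit:
step_arm(commands=[[[-1,-0.11,0.02,-0.17,0,0,0],[-1,-0.11,0.02,-0.17,0,0,0],[-1,0,0,0,0,0,0]]])

```text
time: 1.23
tcp_pos: [0.5058, 0.1959, 0.1989]
orientation: [[0.336, -0.0, -0.942], [0.942, -0.002, 0.336], [-0.002, -1.0, -0.0]]
ft_force: [0.5, -0.5, 0.1]
opening: 0.0854
```

```bash
python3 - <<'E'
from h import *
s=state();print(s['time'],s['tcp_pos'],np.round(s['orientation'],3).tolist(),np.round(s['joint_pos'],2))
c=get_calibration("wrist");np.save("cal1.npy",np.array(c["cam_to_world"]))
im=get_image("wrist")[:,:,::-1];cv2.imwrite("pics/w1.png",im);im=im.copy()
m,b=blobs(im,(5,180,100),(22,255,255),60)
for ce,st in b:
    print(ce,st,onz("wrist",ce,.05,c))
E
```

```text
1.2333 [0.50579868 0.19588039 0.19886885] [[0.336, -0.0, -0.942], [0.942, -0.002, 0.336], [-0.002, -1.0, -0.0]] [ 0.13 -0.08 -0.17  1.47 -0.    0.47]
[290.42755344 192.35273159] [279 172  23  44 842] [0.50256738 0.20556045 0.05      ]
[548.98233216 377.40017668] [ 529  348   31   71 1132] [0.95901701 0.52960454 0.05      ]
[357.89552239 363.43283582] [353 359  11  10  67] [0.72025452 0.21391581 0.05      ]
[450.15892421 412.54767726] [431 402  35  18 409] [0.90533366 0.32664804 0.05      ]
```

View pics/w1.png

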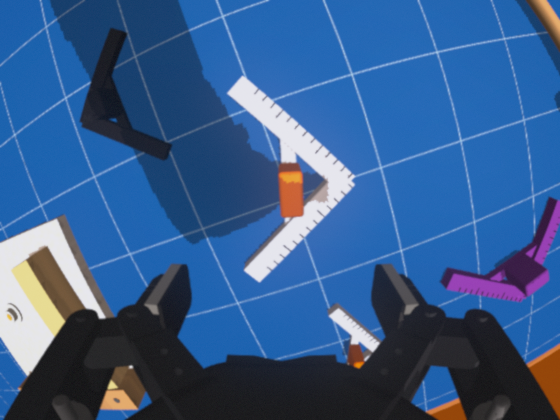

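The wrist view shows the target square complete: corner at about (353,180), leg ends near (239,77) and (258,282), and the grip's top face at about (290,178).

```bash
python3 - <<'E'
from h import *
im=cv2.imread("pics/w1.png");c=get_calibration("wrist")
g=cv2.inRange(cv2.cvtColor(im,cv2.COLOR_BGR2HSV),(0,0,120),(180,70,255));g[:60]=0
n,l=cv2.connectedComponents(g);roi=l[150:200,330:350];i=np.bincount(roi[roi>0]).argmax()
ys,xs=np.where(l==i);print(xs.min(),xs.max(),ys.min(),ys.max(),len(xs))
ct=max(cv2.findContours((l==i).astype(np.uint8),cv2.RETR_EXTERNAL,cv2.CHAIN_APPROX_NONE)[0],key=len)[:,0]
w=np.array([onz("wrist",p,.018,c)[:2] for p in ct])
_,t=cv2.minEnclosingTriangle((w*1000).astype(np.float32));print(t[:,0])
t=t[:,0]/1000
# corner: vertex closest to 90deg
def ang(i):
    a=t[(i+1)%3]-t[i];b=t[(i+2)%3]-t[i];return np.arccos(a@b/np.linalg.norm(a)/np.linalg.norm(b))
k=min(range(3),key=lambda i:abs(ang(i)-np.pi/2));C=t[k];A,B=t[(k+1)%3],t[(k+2)%3]
lines=[]
for E in(A,B):
    u=(E-C)/np.linalg.norm(E-C);nn=np.array([-u[1],u[0]])
    q=w-C;sel=(abs(q@nn)<.003)&(q@u>.02)&(q@u<.13)
    vx,vy,x0,y0=cv2.fitLine(w[sel].astype(np.float32),cv2.DIST_HUBER,0,1e-4,1e-4).ravel()
    d=np.array([vx,vy]);d*=np.sign(d@u);lines.append((d,np.array([x0,y0])));print("leg",np.degrees(np.arctan2(d[1],d[0])),sel.sum(),max(q[sel]@u))
(d1,p1),(d2,p2)=lines;s=np.linalg.solve(np.c_[d1,-d2],p2-p1);C=p1+s[0]*d1;print("corner",C)
bis=-(d1+d2)/np.linalg.norm(d1+d2);print("diag deg",np.degrees(np.arctan2(bis[1],bis[0])),"grip",C-bis*.0679)
m,b=blobs(im,(5,180,100),(22,255,255),60)
hsv=cv2.cvtColor(im,cv2.COLOR_BGR2HSV)
sub=hsv[165:225,275:305];print("V rows",[int(np.median(sub[r,8:22,2])) for r in range(0,60,3)], "H",[int(np.median(sub[r,8:22,0])) for r in range(0,60,3)])
top=cv2.inRange(hsv[165:225,275:305],(14,150,200),(28,255,255));ys,xs=np.where(top);p=np.array([xs.mean()+275,ys.mean()+165]);print(p,len(xs),onz("wrist",p,.064,c),ys.min()+165,ys.max()+165)
ct=get_calibration("top");print("tri",tri([ray("wrist",p,c),ray("top",(230,239),ct)]), tri([ray("wrist",(290.4,192),c),ray("scene",(278.9,165.4))]))
E
```

```text
228 354 76 281 6626
[[519.10516 274.07614]
 [600.96313 123.65499]
 [368.79477 191.86778]]
leg -61.156178 81 0.1296893359686506
leg -151.27464 91 0.12921426524107818
corner [0.51863265 0.27327827]
diag deg 73.784584 grip [0.4996716  0.20807943]
V rows [124, 125, 171, 232, 232, 230, 209, 205, 205, 204, 204, 203, 203, 202, 202, 201, 201, 180, 219, 217] H [4, 4, 8, 15, 18, 18, 10, 9, 9, 9, 9, 9, 9, 9, 9, 9, 8, 6, 122, 120]
[290.98214286 177.25595238] 168 [0.48554594 0.21339074 0.064     ] 173 182
tri (array([ 0.50152561,  0.21044106, -0.01630872]), [np.float64(0.0001541577882279142), np.float64(0.00015415778822796506)]) (array([0.50100145, 0.20611773, 0.0400873 ]), [np.float64(0.002339081330241196), np.float64(0.002339081330241105)])
```

Emit:
step_arm(commands=[[[-1,0.047,0.1,0.05,0,-0.113,0],[-1,0,0.16,0,0,0,0],[-1,0,0.16,0,0,0,0],[-1,0,0.16,0,0,0,0],[-1,0,0,0,0,0,0]]])

```text
time: 1.7
tcp_pos: [0.4918, 0.2135, 0.0779]
orientation: [[0.273, -0.009, -0.962], [0.962, -0.001, 0.273], [-0.004, -1.0, 0.009]]
ft_force: [-1.6, -0.4, -2.2]
opening: 0.0852
```

```bash
python3 - <<'E'
from h import *
c=get_calibration("wrist");c["cam_to_world"]=np.load("cal1.npy")
print(onz("wrist",(290.5,200.5),.064,c))
s=state();print(s['time'],s['tcp_pos'],np.round(s['orientation'],3).tolist(),np.round(s['joint_pos'],2),s['ft_force'])
cv2.imwrite("pics/w2.png",get_image("wrist")[:,:,::-1])
E
```

```text
[0.50575065 0.20412791 0.064     ]
1.7 [0.49176736 0.21349762 0.07789614] [[0.273, -0.009, -0.962], [0.962, -0.001, 0.273], [-0.004, -1.0, 0.009]] [ 0.17 -0.04 -0.36  1.26  0.    0.44] [-1.59074786 -0.3517328  -2.2375465 ]
```

View pics/w2.png

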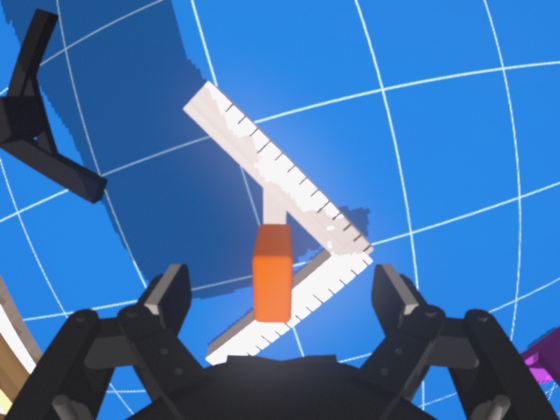

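The grip's top face is at about (272,290), between the fingers at columns 180 and 380, and its faces are parallel to the pads. I'll make a small forward correction, go down and close.

Emit:
step_arm(commands=[[[-1,-0.022,0.06,-0.06,0,0,0],[-1,0,0.06,0,0,0,0],[-1,0,0.05,0,0,0,0],[-1,0,0,0,0,0,0]]])

```text
time: 2.08
tcp_pos: [0.5056, 0.206, 0.0491]
orientation: [[0.274, -0.002, -0.962], [0.962, -0.0, 0.274], [-0.001, -1.0, 0.002]]
ft_force: [-1.0, 0.2, -0.1]
opening: 0.0853
```

Emit:
step_arm(commands=[[[-1,0,0.03,0.016,0,0,0],[1,0,0,0,0,0,0],[1,0,0,0,0,0,0],[1,0,0,0,0,0,0],[1,0,0,0,0,0,0],[1,0,0,0,0,0,0],[1,0,0,0,0,0,0],[1,0,0,0,0,0,0]]])

```text
time: 2.75
tcp_pos: [0.5041, 0.2068, 0.0448]
orientation: [[0.274, 0.001, -0.962], [0.962, 0.0, 0.274], [0.0, -1.0, -0.001]]
ft_force: [0.0, 0.5, 3.2]
opening: 0.0194
```

Emit:
step_arm(commands=[[[1,0,-0.1,0,0,0,0],[1,0,-0.2,0,0,0,0],[1,0,-0.2,0,0,0,0],[1,-0.1,-0.07,-0.12,0,0,0],[1,-0.1,-0.07,-0.12,0,0,0],[1,-0.1,-0.07,-0.12,0,0,0],[1,-0.1,-0.07,-0.12,0,0,0],[1,-0.1,-0.07,-0.12,0,0,0],[1,-0.1,-0.07,-0.12,0,0,0],[1,-0.1,-0.07,-0.12,0,0,0]]])

```text
time: 3.58
tcp_pos: [0.6271, 0.0247, 0.242]
orientation: [[0.274, -0.001, -0.962], [0.962, 0.0, 0.274], [-0.0, -1.0, 0.002]]
ft_force: [0.4, -0.2, -4.1]
opening: 0.0195
```

Emit:
step_arm(commands=[[[1,0,0,0,0,0,0],[1,0,0,0,0,0,0]]])

```text
time: 3.75
tcp_pos: [0.6274, 0.0245, 0.2419]
orientation: [[0.276, -0.0, -0.961], [0.961, 0.0, 0.276], [0.0, -1.0, 0.0]]
ft_force: [-1.1, -0.1, -4.2]
opening: 0.0192
```

```bash
python3 - <<'E'
from h import *
s=state();print(s['time'],s['tcp_pos'],np.round(s['orientation'],3).tolist(),np.round(s['joint_pos'],2),s['ft_force'],s['opening'])
np.save("tcp3.npy",np.c_[s['orientation'],s['tcp_pos']])
c=get_calibration("wrist");np.save("cal3.npy",np.array(c["cam_to_world"]))
cv2.imwrite("pics/w3.png",get_image("wrist")[:,:,::-1])
E
```

```text
3.75 [0.62742549 0.02451417 0.24189904] [[0.276, -0.0, -0.961], [0.961, 0.0, 0.276], [0.0, -1.0, 0.0]] [-0.17  0.19  0.18  1.56  0.    0.11] [-1.07601367 -0.07433499 -4.21594625] 0.019217381835608612
```

View pics/w3.png

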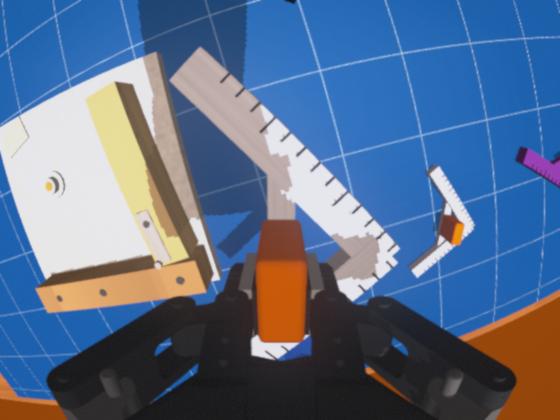

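```bash
python3 - <<'E'
import cv2
im=cv2.imread("pics/w3.png")[230:320,30:225];cv2.imwrite("pics/w3c.png",cv2.resize(im,None,fx=4,fy=4,interpolation=cv2.INTER_CUBIC))
E
```

```text
(no output)
```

View pics/w3c.png

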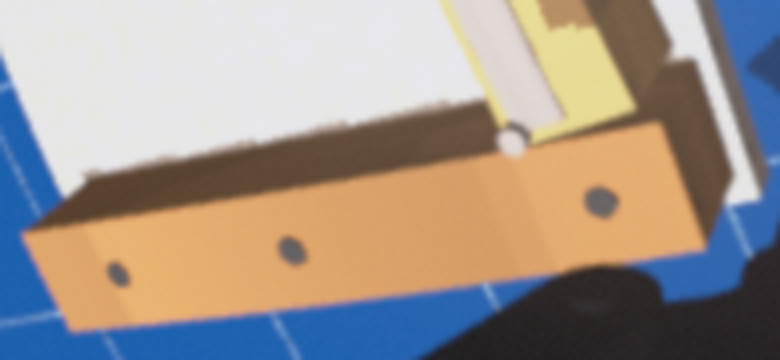

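The crop shows the fixed rail's inner top edge from full-image pixel (35.5,288.5) to (195,260.5), its bottom edge on the board from about (52,275) to (151,255), and the hinge pin at about (158,265).

```bash
python3 - <<'E'
from h import *
im=cv2.imread("pics/w3.png");hsv=cv2.cvtColor(im,cv2.COLOR_BGR2HSV).astype(int);H,S,V=[hsv[:,:,i] for i in range(3)]
c=get_calibration("wrist");c["cam_to_world"]=np.load("cal3.npy")
def fit(P,z,name):
    w=np.array([onz("wrist",p,z,c)[:2] for p in P])
    vx,vy,x,y=cv2.fitLine(w.astype(np.float32),cv2.DIST_HUBER,0,1e-4,1e-4).ravel()
    n=np.array([-vy,vx]);r=(w-[x,y])@n
    print(name,"deg",round(np.degrees(np.arctan2(vy,vx)),2),"pt",np.round([x,y],4),"rms mm",round(1e3*np.sqrt(np.median(r**2)),2),len(P));return np.array([vx,vy]),np.array([x,y])
def cross(a,b):
    s=np.linalg.solve(np.c_[a[0],-b[0]],b[1]-a[1]);return a[1]+s[0]*a[0]
# fixed rail top inner edge: max brightness gradient downwards near predicted line
def gedge(cols,yl,sign,w=5,ch=V):
    o=[]
    for x in cols:
        y=int(round(yl(x)));ys=np.arange(y-w,y+w+1);g=sign*(ch[ys+1,x]-ch[ys-1,x]).astype(float)
        k=g.argmax();
        if g[k]>15: o.append((x,float((ys*np.clip(g,0,None)**2).sum()/(np.clip(g,0,None)**2).sum())))
    return o
top=fit(gedge(range(40,148,2),lambda x:288.5+(x-35.5)*(260.5-288.5)/159.5,1),.063,"fix top")
bot=fit(gedge(range(62,148,2),lambda x:275+(x-52.5)*(255-275)/98.5,-1),.018,"fix bot")
L=onz("wrist",(35.5,288.5),.063,c)[:2];R=onz("wrist",(195,260.5),.063,c)[:2];print("ends",L,R,np.linalg.norm(R-L))
u=(R-L)/np.linalg.norm(R-L);print("corner by 210:",L+.21*u,"by -40 from R",R-.04*u,"pin",onz("wrist",(158,265),.065,c))
# hinged rail inner top edge: yellow/white boundary by rows
P=[]
for y in range(105,225,3):
    xg=88+(y-97)*(145-88)/(240-97);xs=np.arange(int(xg)-8,int(xg)+9);g=(S[y,xs+1]-S[y,xs-1]).clip(0)**2.
    if g.max()>400:P.append(((xs*g).sum()/g.sum(),y))
hin=fit(P,.063,"hinged top");C=cross(top,hin);print("corner edges",C, "free end",onz("wrist",(88,97),.063,c)[:2], np.linalg.norm(onz("wrist",(88,97),.063,c)[:2]-C))
# held square
T=np.load("tcp3.npy");z=T[2,3]-.0448+.018
blue=((H>95)&(H<125)&(S>110)).astype(int)
P=[]
for x in range(225,380,3):
    col=blue[:,x];y=int(48+(x-200)*(240-48)/198.)-18
    while y<300 and col[y]: y+=1
    P.append((x,y-.5))
a=fit(P,z,"leg upper");P=[]
for x in range(345,392,2):
    y=325
    while y>230 and not blue[y,x]:y-=1
    while y>230 and blue[y,x]:y-=1
    P.append((x,y+.5))
print(P[::6]);b=fit(P,z,"leg lower");Q=cross(a,b);print("sq corner",Q,"rel tcp in tool x,z",T[:2,[0,2]].T@(Q-T[:2,3]))
print("tool x deg",np.degrees(np.arctan2(T[1,0],T[0,0])))
print("tri fixed far end", tri([ray("wrist",(35.5,288.5),c),ray("top",(382,198))]))
E
```

```text
fix top deg 86.8 pt [ 0.6633 -0.27  ] rms mm 0.06 54
fix bot deg 86.9 pt [ 0.6652 -0.2346] rms mm 0.11 43
ends [ 0.66086944 -0.3386403 ] [ 0.67421864 -0.08401335] 0.25497663958170197
corner by 210: [ 0.67186391 -0.12892831] by -40 from R [ 0.67212446 -0.12395849] pin [ 0.66819195 -0.12695363  0.065     ]
hinged top deg 4.2 pt [ 0.5477 -0.138 ] rms mm 0.08 40
corner edges [ 0.6711526  -0.12895341] free end [ 0.47239306 -0.13911869] 0.1990193070134913
leg upper deg 28.91 pt [0.5765 0.0536] rms mm 0.08 52
[(345, 230.5), (357, 298.5), (369, 288.5), (381, 277.5)]
leg lower deg 7.33 pt [0.6424 0.0655] rms mm 5.62 24
sq corner [0.58478606 0.05812808] rel tcp in tool x,z [0.0205158  0.05027044]
tool x deg 73.95104548094504
tri fixed far end (array([ 0.66213031, -0.34412458,  0.05868332]), [np.float64(0.00023185340471992003), np.float64(0.00023185340471994963)])
```

Mould: the yaw is -3.15°, the corner is at (0.671,-0.1285), and the rail leans 0.128 rad, which is within the stated range. The top and bottom edges of the rail coincide in plan, so the heights check out. The held square's yaw is 28.9°. Next I'll carry it over the mould and turn it by -32°.

Emit:
step_arm(commands=[[[1,-0.16,0,-0.034,0,0,0],[1,-0.16,0,-0.034,0,0,0],[1,-0.16,0,-0.034,0,0,0],[1,-0.16,0,-0.034,0,0,0],[1,-0.16,0,-0.034,0,0,0],[1,-0.16,0,-0.034,0,0,0],[1,-0.16,0,-0.034,0,0,0],[1,0,0,0,0,0.178,0],[1,0,0,0,0,0.178,0],[1,0,0,0,0,0.178,0]]])

```text
time: 4.63
tcp_pos: [0.6105, -0.2015, 0.241]
orientation: [[0.533, -0.002, -0.846], [0.846, 0.002, 0.533], [0.0, -1.0, 0.002]]
ft_force: [-0.2, 0.8, -3.9]
opening: 0.0192
```

Emit:
step_arm(commands=[[[1,0,0.1,0,0,0.178,0],[1,0,0.1,0,0,0.178,0],[1,0,0.1,0,0,0.178,0],[1,0,0.1,0,0,0,0],[1,0,0,0,0,0,0],[1,0,0,0,0,0,0]]])

```text
time: 5.13
tcp_pos: [0.61, -0.2006, 0.1607]
orientation: [[0.741, -0.003, -0.671], [0.671, 0.002, 0.741], [-0.001, -1.0, 0.004]]
ft_force: [1.0, -0.2, -3.4]
opening: 0.019
```

```bash
cat > go.py <<'E'
from h import *
import sys
# args: target in mould frame: corner offset (mm) x,y ; tcp z
M=np.array([.6712,-.1285]);yaw=np.radians(-3.15);R=np.array([[np.cos(yaw),-np.sin(yaw)],[np.sin(yaw),np.cos(yaw)]])
s=state();O=np.array(s['orientation']);p=np.array(s['tcp_pos'])
off=R.T@(p[:2]-M)*1e3+[46,50]
print("t",round(s['time'],2),"tcp",np.round(p,4),"yaw",round(np.degrees(np.arctan2(O[1,0],O[0,0])),2),"down",np.round(O[:,1],3),"corner off mm",off.round(1),"open",round(s['opening'],4))
print("F mould",np.round(R.T@s['ft_force'][:2],1),"Fz",round(s['ft_force'][2],1),"T",np.round(s['ft_torque'],2))
if len(sys.argv)>3:
    t=np.r_[M+R@((np.array([float(sys.argv[1]),float(sys.argv[2])])-[46,50])/1e3),float(sys.argv[3])]
    print("cmd",np.round(O.T@(t-p)/.2,3),"turn y",round(-(41.9-np.degrees(np.arctan2(O[1,0],O[0,0])))/30,3))
E
python3 go.py -10 -30 0.12
```

```text
t 5.13 tcp [ 0.61   -0.2006  0.1607] yaw 42.16 down [-0.003  0.002 -1.   ] corner off mm [-11.1 -25.4] open 0.019
F mould [ 1.  -0.1] Fz -3.4 T [-0.06 -0.01 -0.04]
cmd [-0.012  0.203 -0.021] turn y 0.009
```

Emit:
step_arm(commands=[[[1,-0.012,0.1,-0.021,0,0.009,0],[1,0,0.1,0,0,0,0],[1,0,0.1,0,0,0,0],[1,0,0.08,0,0,0,0],[1,0,0,0,0,0,0],[1,0,0,0,0,0,0]]])

```text
time: 5.63
tcp_pos: [0.6123, -0.2067, 0.0871]
orientation: [[0.745, -0.0, -0.667], [0.667, 0.0, 0.745], [0.0, -1.0, 0.0]]
ft_force: [-0.1, -0.1, -3.1]
opening: 0.0195
```

```bash
python3 go.py -10 -30 0.063; python3 - <<'E'
from h import *
cv2.imwrite("pics/w4.png",get_image("wrist")[:,:,::-1])
E
```

```text
t 5.63 tcp [ 0.6123 -0.2067  0.0871] yaw 41.83 down [-0.  0. -1.] corner off mm [ -8.5 -31.3] open 0.0195
F mould [-0.  -0.1] Fz -3.1 T [-0.01  0.    0.  ]
cmd [-0.001  0.12   0.01 ] turn y -0.002
```

View pics/w4.png

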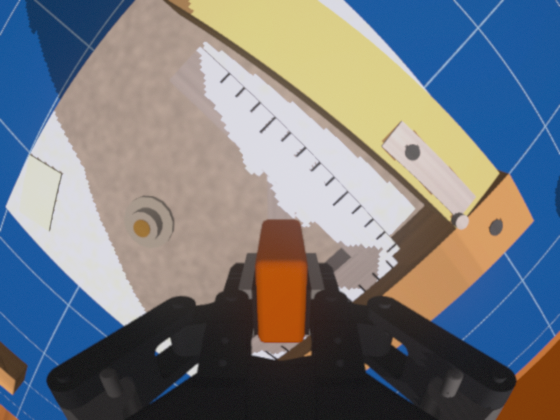

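The square hovers inside the mould. Its corner at (398,245) is clear of both rails, and the insert at (150,220) is well away. Lowering.

Emit:
step_arm(commands=[[[1,0,0.05,0.01,0,0,0],[1,0,0.04,0,0,0,0],[1,0,0.02,0,0,0,0],[1,0,0,0,0,0,0],[1,0,0,0,0,0,0]]])

```text
time: 6.1
tcp_pos: [0.6108, -0.2056, 0.0641]
orientation: [[0.746, -0.0, -0.666], [0.666, 0.0, 0.746], [-0.0, -1.0, 0.0]]
ft_force: [-0.1, -1.2, -3.9]
opening: 0.0194
```

```bash
python3 go.py -10 0 0.062
```

```text
t 6.1 tcp [ 0.6108 -0.2056  0.0641] yaw 41.78 down [-0.  0. -1.] corner off mm [-10.1 -30.3] open 0.0194
F mould [-0.  -1.2] Fz -3.9 T [-0.05  0.   -0.01]
cmd [0.107 0.011 0.107] turn y -0.004
```

Emit:
step_arm(commands=[[[1,0,0.006,0,0,0,0],[1,0,0,0,0,0,0],[1,0,0,0,0,0,0]]])

```text
time: 6.35
tcp_pos: [0.611, -0.2057, 0.0632]
orientation: [[0.746, 0.0, -0.666], [0.666, 0.0, 0.746], [0.0, -1.0, -0.0]]
ft_force: [-0.5, -1.0, -4.8]
opening: 0.0193
```

Emit:
step_arm(commands=[[[1,0,0.004,0,0,0,0],[1,0,0,0,0,0,0],[1,0,0,0,0,0,0]]])

```text
time: 6.6
tcp_pos: [0.6112, -0.2058, 0.0629]
orientation: [[0.746, 0.001, -0.666], [0.666, -0.0, 0.746], [0.0, -1.0, -0.001]]
ft_force: [-0.2, -0.4, 1.2]
opening: 0.0191
```

Emit:
step_arm(commands=[[[1,0.016,0,0.016,0,0,0],[1,0.016,0,0.016,0,0,0],[1,0.016,0,0.016,0,0,0],[1,0.016,0,0.016,0,0,0],[1,0.016,0,0.016,0,0,0],[1,0.012,0,0.012,0,0,0],[1,0,0,0,0,0,0],[1,0,0,0,0,0,0]]])

```text
time: 7.27
tcp_pos: [0.6128, -0.1787, 0.0628]
orientation: [[0.745, 0.001, -0.667], [0.667, 0.001, 0.745], [0.001, -1.0, -0.0]]
ft_force: [0.9, 1.0, 6.2]
opening: 0.0197
```

```bash
python3 go.py 0 -3 0.0628
```

```text
t 7.27 tcp [ 0.6128 -0.1787  0.0628] yaw 41.83 down [ 0.001  0.001 -1.   ] corner off mm [-9.5 -3.4] open 0.0197
F mould [0.8 1.1] Fz 6.2 T [0.28 0.26 0.14]
cmd [ 0.035  0.    -0.032] turn y -0.002
```

Emit:
step_arm(commands=[[[1,0.013,0,-0.012,0,0,0],[1,0.013,0,-0.012,0,0,0],[1,0,0,0,0,0,0],[1,0,0,0,0,0,0]]])

```text
time: 7.6
tcp_pos: [0.6201, -0.1792, 0.0629]
orientation: [[0.745, 0.001, -0.667], [0.667, 0.0, 0.745], [0.001, -1.0, -0.0]]
ft_force: [0.9, 0.3, 7.6]
opening: 0.0193
```

```bash
python3 go.py 0 -3 0.0628
```

```text
t 7.6 tcp [ 0.6201 -0.1792  0.0629] yaw 41.81 down [ 0.001  0.    -1.   ] corner off mm [-2.3 -3.4] open 0.0193
F mould [0.9 0.3] Fz 7.6 T [0.09 0.05 0.02]
cmd [ 0.009  0.    -0.006] turn y -0.003
```

Emit:
step_arm(commands=[[[1,0.006,0,-0.005,0,0,0],[1,0,0,0,0,0,0],[1,0,0,0,0,0,0]]])

```text
time: 7.85
tcp_pos: [0.6213, -0.1792, 0.0628]
orientation: [[0.745, 0.001, -0.667], [0.667, 0.0, 0.745], [0.001, -1.0, -0.0]]
ft_force: [-1.3, 0.2, 5.9]
opening: 0.0196
```

```bash
python3 go.py 0 -3 0.0628
```

```text
t 7.85 tcp [ 0.6213 -0.1792  0.0628] yaw 41.8 down [ 0.001  0.    -1.   ] corner off mm [-1.1 -3.3] open 0.0196
F mould [-1.3  0.1] Fz 5.9 T [0.01 0.41 0.13]
cmd [ 0.005  0.    -0.003] turn y -0.003
```

Emit:
step_arm(commands=[[[1,0.007,0,0.007,0,0,0],[1,0,0,0,0,0,0],[1,0,0,0,0,0,0]]])

```text
time: 8.1
tcp_pos: [0.6215, -0.1775, 0.0629]
orientation: [[0.745, 0.001, -0.667], [0.667, -0.0, 0.745], [0.001, -1.0, -0.001]]
ft_force: [-0.6, -1.8, 6.0]
opening: 0.0189
```

```bash
python3 go.py 0 0 0.0628
```

```text
t 8.1 tcp [ 0.6215 -0.1775  0.0629] yaw 41.8 down [ 0.001 -0.    -1.   ] corner off mm [-0.9 -1.7] open 0.0189
F mould [-0.5 -1.8] Fz 6.0 T [-0.31  0.25  0.17]
cmd [0.009 0.    0.003] turn y -0.003
```

Emit:
step_arm(commands=[[[1,0.008,0,0,0,0,0],[1,0,0,0,0,0,0],[1,0,0,0,0,0,0]]])

```text
time: 8.35
tcp_pos: [0.6222, -0.1768, 0.0629]
orientation: [[0.746, -0.0, -0.666], [0.666, -0.001, 0.746], [-0.001, -1.0, -0.0]]
ft_force: [-4.8, -3.7, 7.3]
opening: 0.0195
```

```bash
python3 go.py 0 0 0.0628
```

```text
t 8.35 tcp [ 0.6222 -0.1768  0.0629] yaw 41.78 down [-0.    -0.001 -1.   ] corner off mm [-0.3 -0.9] open 0.0195
F mould [-4.6 -4. ] Fz 7.3 T [-0.54  0.87  0.19]
cmd [0.004 0.    0.002] turn y -0.004
```

Emit:
step_arm(commands=[[[1,0.008,0,0.002,0,0,0],[1,0,0,0,0,0,0],[1,0,0,0,0,0,0]]])

```text
time: 8.6
tcp_pos: [0.6223, -0.1761, 0.063]
orientation: [[0.746, -0.002, -0.666], [0.666, -0.002, 0.746], [-0.003, -1.0, 0.0]]
ft_force: [-9.2, -7.8, 10.6]
opening: 0.019
```

```bash
python3 go.py 0 0 0.0628
```

```text
t 8.6 tcp [ 0.6223 -0.1761  0.063 ] yaw 41.74 down [-0.002 -0.002 -1.   ] corner off mm [-0.3 -0.2] open 0.019
F mould [-8.8 -8.3] Fz 10.6 T [-1.    1.81  0.19]
cmd [ 0.002  0.001 -0.   ] turn y -0.005
```

Emit:
step_arm(commands=[[[1,0.008,0,0.002,0,0,0],[1,0,0,0,0,0,0],[1,0,0,0,0,0,0]]])

```text
time: 8.85
tcp_pos: [0.6223, -0.1758, 0.0631]
orientation: [[0.747, -0.004, -0.665], [0.665, -0.004, 0.747], [-0.006, -1.0, -0.0]]
ft_force: [-16.0, -11.7, 12.9]
opening: 0.0194
```

```bash
python3 go.py 0 0 0.0628
```

```text
t 8.85 tcp [ 0.6223 -0.1758  0.0631] yaw 41.68 down [-0.004 -0.004 -1.   ] corner off mm [-0.2  0. ] open 0.0194
F mould [-15.4 -12.5] Fz 12.9 T [-2.04  2.89  0.21]
cmd [ 0.001  0.001 -0.001] turn y -0.007
```

Motion has stopped at the expected corner, with 15 N and 12 N pushing back from the rails. Checking the rail angle by camera.

```bash
python3 - <<'E'
from h import *
c=get_calibration("wrist");np.save("cal5.npy",np.array(c["cam_to_world"]))
cv2.imwrite("pics/w5.png",get_image("wrist")[:,:,::-1]);cv2.imwrite("pics/top5.png",get_image("top")[:,:,::-1])
E
```

```text
(no output)
```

View pics/w5.png

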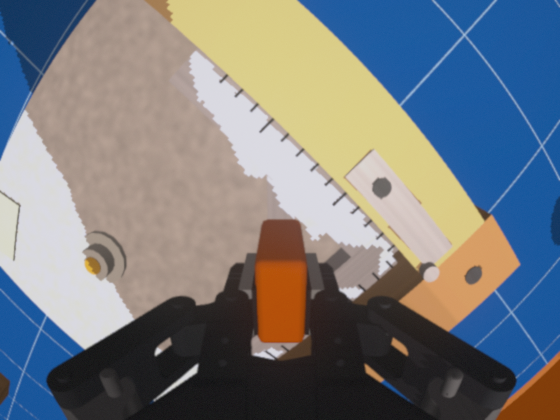

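The leg lies along the rail with no visible gap. Next I'll measure the angles of the rail and the leg.

```bash
python3 - <<'E'
from h import *
im=cv2.imread("pics/w5.png");hsv=cv2.cvtColor(im,cv2.COLOR_BGR2HSV).astype(int);H,S,V=[hsv[:,:,i] for i in range(3)]
c=get_calibration("wrist");c["cam_to_world"]=np.load("cal5.npy")
def fit(P,z,name):
    w=np.array([onz("wrist",p,z,c)[:2] for p in P])
    vx,vy,x,y=cv2.fitLine(w.astype(np.float32),cv2.DIST_HUBER,0,1e-4,1e-4).ravel()
    r=(w-[x,y])@np.array([-vy,vx]);print(name,"deg",round(np.degrees(np.arctan(vy/vx)),2),np.round([x,y],4),"med|r| mm",round(1e3*np.median(abs(r)),2),len(P),P[0],P[-1])
yel=((H>22)&(H<35)&(S>70)&(V>120))
inner=[];outer=[]
for x in range(185,345,3):
    ys=np.where(yel[:300,x])[0]
    if len(ys)>8: inner.append((x,ys.max()+.5))
for x in range(340,465,3):
    ys=np.where(yel[:260,x])[0]
    if len(ys)>8 and ys.min()>2: outer.append((x,ys.min()-.5))
fit(inner,.063,"hinged inner top");fit(outer,.063,"hinged outer top")
E
python3 go.py 0 0 .0628
```

```text
hinged inner top deg -3.34 [ 0.5671 -0.1232] med|r| mm 0.06 54 (185, np.float64(35.5)) (344, np.float64(189.5))
hinged outer top deg -3.4 [ 0.5928 -0.085 ] med|r| mm 0.05 42 (340, np.float64(41.5)) (463, np.float64(190.5))
t 8.95 tcp [ 0.6223 -0.1759  0.0631] yaw 41.67 down [-0.004 -0.004 -1.   ] corner off mm [-0.2  0. ] open 0.0194
F mould [-14.2 -12.3] Fz 13.7 T [-2.03  2.92  0.2 ]
cmd [ 0.001  0.001 -0.001] turn y -0.008
```

Emit:
step_arm(commands=[[[1,0,0,0,0,0,0],[1,0,0,0,0,0,0],[1,0,0,0,0,0,0],[1,0,0,0,0,0,0],[1,0,0,0,0,0,0],[1,0,0,0,0,0,0]]])

```text
time: 9.45
tcp_pos: [0.6223, -0.1759, 0.0631]
orientation: [[0.747, -0.004, -0.665], [0.665, -0.004, 0.747], [-0.005, -1.0, -0.0]]
ft_force: [-15.5, -11.7, 13.3]
opening: 0.0195
```

```bash
python3 go.py 0 0 .0628; python3 -c "
from cell import *
job_done()"
```

```text
t 9.45 tcp [ 0.6223 -0.1759  0.0631] yaw 41.67 down [-0.004 -0.004 -1.   ] corner off mm [-0.2 -0. ] open 0.0195
F mould [-14.8 -12.5] Fz 13.3 T [-2.01  2.88  0.21]
cmd [ 0.001  0.001 -0.001] turn y -0.008
the job is handed in; nothing more can be done
```

I gripped the larger white square by its orange grip, laid it on the board and pressed it into the mould corner. I handed the job in at 9.45 s on the robot's clock, still gripping and pressing; no verdict is reported.

Last checks, from the arm's readings and the wrist camera:

| Check | Reading | Limit |
|---|---|---|
| Square's corner from the mould corner | about 0.2 mm, from the TCP pose and the grasp offset measured earlier | 3 mm |
| Push back from the fixed rail | about 15 N | over 1 N |
| Push back from the hinged rail | about 12 N | over 1 N |
| Hinged rail angle (started at 0.128 rad) | about -0.004 rad | ±0.02 rad |
| Square parallel to the fixed rail | within about 0.005 rad, from the tool's yaw | 0.02 rad |
| Tool tilt | about 0.006 rad | 0.04 rad |
| Motion over the last half second | none seen | 0.01 m/s |

- **Grip:** the fingers held the 20 mm grip at 19.5 mm. I did not read the finger force itself.
- **Other objects:** the insert stood clear of the square in the last wrist picture. I did not look again at the mallet, offcut or spray bottle, but the arm kept clear of them.
- **One disagreement:** the fit of the square's short visible leg edge was bad because of one outlier. I used the other leg and the tool pose instead, and these agreed with where the square seated.

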